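# Load the vial tray into the reader

### The job

Pull the reader's yellow-tabbed loading ledge out to its stop, carry the blue tray over and set it down on the ledge in front of the opening, lug towards the robot, and let go of it. Then slide the tray along the ledge into the opening until it is fully home against the back, and only then push the ledge fully back in. Keep the tray level with its four vials standing in it, and leave the white tray, the bottle and the tip box alone.

Things in the scene. Friction and masses are not known exactly. Their poses are not given: they have to be found in the camera images.
- dock: Vial reader, fixed: white housing y -62 to 62, x 0 to 165 mm, 124 mm high, clear cover over the bay; control box at its left (y 62 to 152, x 45 to 165, 125 mm high). Origin: on the bench under the middle of its mouth (front face); +x points into the machine (the opening faces -x, the robot), y across. Bay floor 29 mm above the bench, underside of the cover 120 mm
- dock_mouth (a point): Middle of the opening in the front face, 30 mm above the bench (the ledge's top); axes as the reader's. The opening is 100 mm wide here; blue flared guides narrow it over the first 30 mm to a bay 88 mm wide. The back stop is 80 mm in
- dock_home (a point): Where the blue tray's origin lies when fully home: reader x 15, y 0, 30 mm above the bench; axes as the reader's. The tray's rear end then meets the back stop, its lug is outside, 65 mm before the mouth, and its middle grip is under the cover, so it cannot be brought home by that grip
- ledge (a joint): Grey slippery-coated fork ledge that slides straight out of the reader, to the reader's -x. Metres out: 0 fully in, 0.080 at its stop. Moves at about 10 N, stays where left. Two flat tines (y -34 to -18, 18 to 34 mm), tops 30 mm above the bench, and a cross bar at the front; the fork spans reader x -86 to 110 mm fully in, -166 to 30 fully out
- ledge_tab (a point): Middle of the top edge of the ledge's yellow pull tab, 38 mm above the bench; moves with the ledge. The tab is an upright plate 12 mm thick across y, 35 mm long along x, 10 to 38 mm above the bench. Fully in, this point is at reader x -102.5 mm, y 0; fully out at -182.5
- blue_tray: Blue tray, 130 x 80 mm, walls 15 mm high, a pocket at each corner with a vial. Origin: centre of its underside; x along its length, front lug at -x; y across. Middle grip over the origin: black upright plate 10 mm thick across y, x -22 to 22 mm, up to 60 mm high. Weighs about 0.35 kg with vials; stands on the bench
- tray_lug (a point): Middle of the top edge of the blue tray's front lug: tray x -80, y 0, 45 mm above its underside. The lug is a black upright plate 10 mm thick across y, sticking out of the tray's front end (x -95 to -65 mm), 12 to 45 mm above the underside
- vial0: Amber vial with a white cap, 24 mm across, 42 mm high, loose in the blue tray's pocket at tray x = 48, y = 23 mm, standing on the tray floor, 4 mm above the tray's underside. Origin: centre of its underside, z up the vial
- vial1: Amber vial with a white cap, 24 mm across, 42 mm high, loose in the blue tray's pocket at tray x = 48, y = -23 mm, standing on the tray floor, 4 mm above the tray's underside. Origin: centre of its underside, z up the vial
- vial2: Amber vial with a white cap, 24 mm across, 42 mm high, loose in the blue tray's pocket at tray x = -48, y = 23 mm, standing on the tray floor, 4 mm above the tray's underside. Origin: centre of its underside, z up the vial
- vial3: Amber vial with a white cap, 24 mm across, 42 mm high, loose in the blue tray's pocket at tray x = -48, y = -23 mm, standing on the tray floor, 4 mm above the tray's underside. Origin: centre of its underside, z up the vial
- white_tray: Bystander, leave alone: a white tray of the same shape as the blue one, grey grips, three vials with red caps. Origin: centre of its underside, x along its length
- reagent_bottle: Bystander, leave alone: yellow bottle with a white cap, 64 mm across, 130 mm high. Origin: centre of its underside
- tip_box: Bystander, leave alone: clear box with a pink lid, 85 x 115 x 57 mm. Origin: centre of its underside
Mind the look-alikes: they are no part of the job. Several things have the shape of the blue_tray; the one meant has the colours described above.

How it is judged (in metres and radians):
On the way, in this order (a step that is already met when the one before it is completed fails the run):
1. the ledge is pulled out to its stop (last 5 mm) (value of joint ledge above 0.075 m), for 0.2 s.
2. the blue tray stands on the pulled-out ledge in front of the opening, lug outward, its middle grip still outside by 30 mm or more, and the fingers have let go of it (value of joint ledge above 0.065 m and x of blue_tray in the frame of dock between -0.13 and -0.03 m and y of blue_tray in the frame of dock between -0.025 and 0.025 m and x of tray_lug in the frame of dock below -0.03 m and z of blue_tray in the frame of dock between 0.024 and 0.037 m and angle between blue_tray's own z axis and vertical below 0.1 rad and contact force between the fingers and blue_tray below 0.1 N and linear speed of blue_tray below 0.02 m/s), for 0.2 s.
3. the blue tray is home against the back stop (within 5 mm) while the ledge is still out by 50 mm or more (value of joint ledge above 0.05 m and x of blue_tray in the frame of dock between 0.01 and 0.02 m and y of blue_tray in the frame of dock between -0.008 and 0.008 m and z of blue_tray in the frame of dock between 0.024 and 0.036 m and angle between the x axis of blue_tray and the x axis of dock, either way round below 0.08 rad and angle between blue_tray's own z axis and vertical below 0.06 rad), for 0.2 s.
At the end, for the whole second after the job is handed in: The ledge is in to within 5 mm; the blue tray is home within 5 mm of the back stop, within 8 mm of the middle of the bay, straight within 0.08 rad, level and at rest, lug outward; all four vials stand upright (within 0.2 rad) in its pockets; the bystanders are where they were (within 30 mm) (value of joint ledge below 0.005 m and x of blue_tray in the frame of dock between 0.01 and 0.02 m and y of blue_tray in the frame of dock between -0.008 and 0.008 m and z of blue_tray in the frame of dock between 0.024 and 0.036 m and angle between the x axis of blue_tray and the x axis of dock, either way round below 0.08 rad and angle between blue_tray's own z axis and vertical below 0.06 rad and angle between each of vial0, vial1, vial2, vial3's own z axis and vertical below 0.2 rad and z of vial0 in the frame of blue_tray between -0.002 and 0.012 m and horizontal distance between each of vial0, vial1, vial2, vial3 and blue_tray below 0.065 m and z of vial1 in the frame of blue_tray between -0.002 and 0.012 m and z of vial2 in the frame of blue_tray between -0.002 and 0.012 m and z of vial3 in the frame of blue_tray between -0.002 and 0.012 m and linear speed of blue_tray below 0.02 m/s and contact force between the fingers and blue_tray below 0.1 N and x of tray_lug in the frame of dock below -0.03 m); the robot touches nothing.
It fails at once if the blue tray is tilted by more than 0.35 rad (20 degrees) (angle between blue_tray's own z axis and vertical above 0.35 rad).
It fails at once if the white tray is pushed more than 30 mm or tipped (distance of white_tray from where it was at the start of the episode above 0.03 m or angle between white_tray's own z axis and vertical above 0.3 rad).
It fails at once if the reagent bottle is pushed more than 30 mm or tipped (distance of reagent_bottle from where it was at the start of the episode above 0.03 m or angle between reagent_bottle's own z axis and vertical above 0.3 rad).
It fails at once if the tip box is pushed more than 30 mm or tipped (distance of tip_box from where it was at the start of the episode above 0.03 m or angle between tip_box's own z axis and vertical above 0.3 rad).
It also fails if it takes over 72 s, if anything falls off the work surface, if the arm or the gripper's body presses on something with over 40 N, if the wrist force passes 120 N, or if a joint passes its speed limit or range.

### The arm

A 6-joint arm with a two-finger parallel gripper is mounted at the origin on the work surface. World frame = base frame: x ahead of the robot, y to its left, z up, the work surface at z = 0. Lengths are in m, angles in degrees, forces in N, time in s.
With the tool pointing down it reaches from about 0.375 to 0.9 m from the base axis. Payload 3.1 kg.
Tool frame: the origin (TCP) lies at the very end of the fingers, on their centre line; the grasp point (between the pads) lies 19 mm behind it (bot.tcp_to_grasp is the distance from the TCP to the grasp point, in m); z points along the fingers, y is the line along which they close (so a half turn about z gives the same grasp; the last joint's range is limited). The gripper opens to 87 mm and grips with 3 to 60 N. Pads are 19 mm wide; open, the fingers measure 117 mm over their backs; the gripper's body (75 mm by 190 mm) begins 51 mm behind the grasp point.
Start: joints at [-10.227, 30.224, 82.088, -0, 67.689, -10.227], TCP at [0.625, 0, 0.223] pointing down, gripper open.
Joint ranges: [-176.69, 176.69], [-43.24, 126.21], [12.49, 139.97], [-82, 262], [0, 151.66], [-163.58, 163.58]. Speed limits (degrees/s): [159.86, 159.86, 180, 180, 180, 180].

### API

Orientations are given as a 3x3 rotation matrix whose columns are the frame's x, y, z axes.
In Python, from rig import telemetry, capture, camera_info, job, bot gives the robot as it stands. The module is installed in compiled form; this text tells all that it offers.
- The arm moves only by the tool carry_out, never from a script. Its argument "deltas" is a list that holds one entry, the list of rows, each a list of 7 numbers: the shift along the tool's x, y, z scaled (see below), then the turn, a rotation vector about the tool's x, y, z scaled (see below), then the closure, from -1 (fully open) to 1 (shut). In form: [[[dx, dy, dz, ax, ay, az, claw], ...]]. A call has exactly 10 rows; each row is the pose to reach, as a shift and turn from the pose commanded when the call began, along the tool's axes at that moment, turning the shorter way round; what a row does not reach only later rows make up. The controller multiplies each number of a shift by 15 cm and each number of a turn by 360 degrees. A row lasts 1/12 s, in which the tool goes at most 41.7 mm and 7.16 degrees, less where a joint would pass 70% of its speed; a pose out of reach is approached as far as the arm can. A call with a number of a shift or a turn outside -1 to 1 is refused whole. A call with a gripper value outside its range is refused whole. The fingers move at their own pace and stop on an object; the grip force is fixed at half the most. Time passes only in rows, so rows that repeat a pose let the fingers close, or fill a call up. It gives the time, the measured TCP pose, the force, the opening and the grip force at its end, in the units of the state.
- telemetry.read_state(): the state, without advancing time (a new reading comes with each control period).
- capture(name): name is "scene" or "side" or "wrist"; returns the picture (420x560x3 uint8, red, green, blue); there is no depth.
- camera_info(name): a dict with "mtx" (3x3 intrinsics, pixels), "cam_to_world" (4x4, takes a point from camera to world coordinates); the wrist camera has in their place "T_tool_cam" (4x4, takes a point from camera to tool coordinates, whose origin is the TCP and whose axes are the flange's). Camera axes: x right, y down, z forward; pixel columns grow to the right and rows downward; lengths in m; the calibration is good to about 2 mm. The wrist camera is an equidistant fisheye: a pixel r from the principal point sees the ray r / f radians off the axis. A picture is of the moment at which its call begins: read the wrist's pose just before it. camera_info takes no time and is no camera call.
- job.hand_in(): hands the job in; it is judged then, once.
The state is a dict: "time_s": time; "joint_positions": joint angles; "qvel": joint speeds; "tau": joint torques, N m; "position": TCP position; "tcp_rot": TCP orientation; "force": force on the tool from outside, world axes, zero at the start; "moment": the same for the moment, N m; "opening": opening from 0.0 (shut) to 1.0 (fully open); "grasp_force": force on a finger pad.
Only numpy, scipy, OpenCV 4.12 (cv2) and the standard library are available. Lean on these libraries where they do the work, as an engineer would, in place of code of your own. Each camera call takes 0.05 s, during which the arm holds its last target. There are 200 camera calls.

## Working session

There is one attempt and no reset: what is moved stays moved. The work goes in short steps, Python scripts to look and compute and a tool call to move; the robot and the scene stay as the last step left them, time stands still between calls to the robot, and variables do not carry over. Pictures are saved under pics/ and viewed, at most 10 in all, crops included, and the job is handed in when it is done.

Besides the shell and the picture viewer there is one more tool, called after "Emit:" as name([rows], argument=value, ...), one row to a line, values as JSON. carry_out: Moves the arm, as the interface text tells. Its arguments: {"type":"object","properties":{"deltas":{"type":"array","items":{"type":"array","items":{"type":"array","items":{"type":"number"}}}}},"required":["deltas"]}

```bash
mkdir -p pics; cat > h.py <<'E'
import numpy as np,cv2
from rig import telemetry,capture,camera_info,job,bot
def ray(name,px):
    c=camera_info(name);K=np.array(c["mtx"]);px=np.atleast_2d(px).astype(float)
    T=np.array(c["cam_to_world"]) if name!="wrist" else None
    d=np.c_[px,np.ones(len(px))]@np.linalg.inv(K).T
    return T[:3,3],d@T[:3,:3].T
def plane(name,px,z):
    o,d=ray(name,px);return o+d*((z-o[2])/d[:,2])[:,None]
def save(name,fn):
    im=capture(name);cv2.imwrite("pics/"+fn,im[:,:,::-1]);return im
E
python3 - <<'E'
from h import *
a=save("scene","scene0.png");b=save("side","side0.png")
cv2.imwrite("pics/both0.png",cv2.resize(np.vstack([a,b])[:,:,::-1],None,fx=.7,fy=.7))
for n in("scene","side"):
    c=camera_info(n);print(n,np.round(c["mtx"],1).tolist(),np.round(c["cam_to_world"],3).tolist())
print(telemetry.read_state()["tcp_rot"])
E
```

```text
scene [[408.8, 0.0, 279.2], [0.0, 408.8, 206.6], [0.0, 0.0, 1.0]] [[-0.701, 0.417, -0.579, 1.119], [0.713, 0.423, -0.559, 0.62], [0.011, -0.805, -0.594, 0.657], [0.0, 0.0, 0.0, 1.0]]
side [[525.4, 0.0, 287.9], [0.0, 525.4, 212.4], [0.0, 0.0, 1.0]] [[0.985, -0.136, 0.104, 0.41], [-0.171, -0.735, 0.656, -0.837], [-0.013, -0.664, -0.747, 1.076], [0.0, 0.0, 0.0, 1.0]]
[[ 1.81088627e-05  9.99998145e-01 -1.92618370e-03]
 [ 9.99999940e-01 -1.74445755e-05  3.44888439e-04]
 [ 3.44854198e-04 -1.92618983e-03 -9.99998085e-01]]
```

View pics/scene0.png

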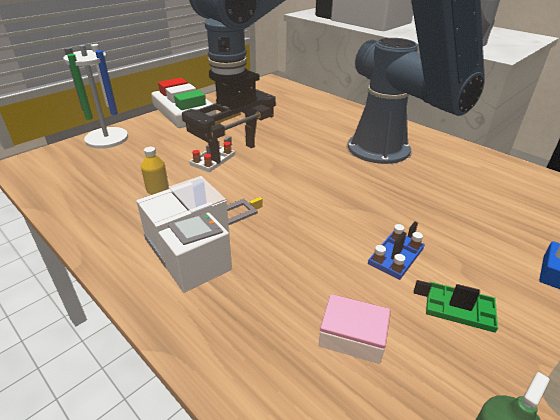

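View pics/side0.png

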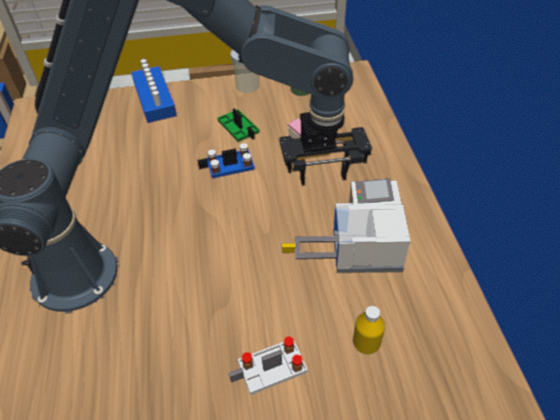

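Side view: the candidates are the blue tray (231,161) with four white-capped vials and lug at (204,162), the white tray (270,365) with red caps, the empty green tray (240,125) and the blue rack (153,93). The blue tray fits the description. The reader's yellow tab is at (288,247), and its housing is around (370,240). Next I'll take an enlarged crop to confirm, plus the first measurements.

```bash
python3 - <<'E'
from h import *
a=cv2.imread("pics/scene0.png");b=cv2.imread("pics/side0.png")
A=cv2.resize(b[140:185,190:270],None,fx=5,fy=5,interpolation=2);B=cv2.resize(b[170:280,270:420],None,fx=5,fy=5,interpolation=2)[:, :750]
C=cv2.resize(a[215:280,360:430],None,fx=5,fy=5,interpolation=2)
top=np.zeros((325,800,3),np.uint8);top[:225,:400]=A;top[:325,400:750]=C[:325,:350]
cv2.imwrite("pics/crop1.png",top);cv2.imwrite("pics/crop2.png",B)
def blobs(im,m,roi,mn):
    x0,y0,x1,y1=roi;mm=np.zeros_like(m);mm[y0:y1,x0:x1]=m[y0:y1,x0:x1]
    n,l,s,c=cv2.connectedComponentsWithStats(mm.astype(np.uint8));return [(c[i],s[i]) for i in range(1,n) if s[i][4]>=mn]
for nm,im,rt,ry in(("scene",a,(360,210,430,285),(235,190,275,220)),("side",b,(190,138,265,182),(275,235,305,260))):
    h=cv2.cvtColor(im,cv2.COLOR_BGR2HSV);H,S,V=[h[:,:,i].astype(int) for i in range(3)]
    for c,s in blobs(im,(S<70)&(V>140),rt,8):print(nm,"cap",c.round(1),s[4],plane(nm,c,.041).round(4))
    for c,s in blobs(im,(H>21)&(H<33)&(S>190)&(V>120),ry,8):print(nm,"yel",c.round(1),s,plane(nm,c,.034).round(4))
    for c,s in blobs(im,(V<60)&(S<120),rt,10):print(nm,"blk",c.round(1),s,plane(nm,c,.045).round(4))
    for c,s in blobs(im,(H>105)&(H<125)&(S>150),rt,20):print(nm,"blue",c.round(1),s,plane(nm,c,.01).round(4))
E
```

```text
scene cap [398.8 227.7] 66 [[0.3762 0.2995 0.041 ]]
scene cap [417.4 235. ] 61 [[0.3687 0.3443 0.041 ]]
scene cap [416.4 240.2] 9 [[0.387  0.3522 0.041 ]]
scene cap [380.1 249.2] 80 [[0.4727 0.3102 0.041 ]]
scene cap [399.4 258.1] 79 [[0.4669 0.3559 0.041 ]]
scene yel [255.3 199.9] [250 198  12   5  27] [[ 0.5355 -0.0319  0.034 ]]
scene blk [412.  228.9] [408 222   9  15  56] [[0.3625 0.3258 0.045 ]]
scene blk [398.7 246.3] [393 237  12  18  71] [[0.4388 0.3363 0.045 ]]
scene blk [421.1 282.9] [416 281  14   4  27] [[0.5037 0.4273 0.045 ]]
scene blue [398.4 255.6] [382 233  42  43 428] [[0.4285 0.3366 0.01  ]]
scene blue [407.4 241.8] [404 236  11  14  55] [[0.3708 0.3262 0.01  ]]
side cap [243.2 145.6] 44 [[0.4692 0.3581 0.041 ]]
side cap [211.2 151.8] 46 [[0.3734 0.3478 0.041 ]]
side cap [248.2 156.2] 62 [[0.4781 0.309  0.041 ]]
side cap [214.3 162.4] 42 [[0.3787 0.3008 0.041 ]]
side yel [288.1 247.5] [282 244  13   9  97] [[ 0.5359 -0.0381  0.034 ]]
side blk [229.2 156.7] [222 149  15  16 172] [[0.4235 0.3125 0.045 ]]
side blk [202.5 163.2] [199 159   9   9  62] [[0.3452 0.299  0.045 ]]
side blue [229.8 165.8] [207 152  47  25 425] [[0.4215 0.3116 0.01  ]]
```

View pics/crop1.png

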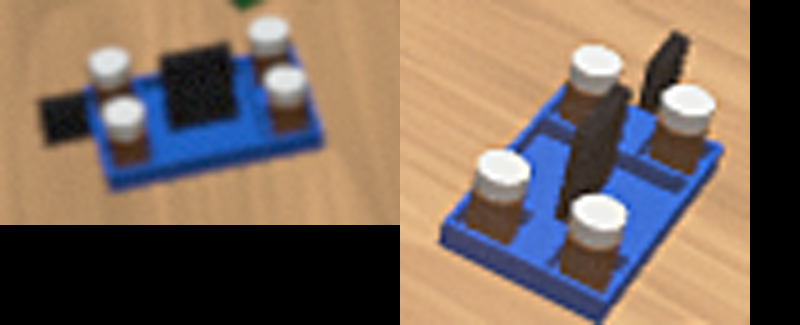

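View pics/crop2.png

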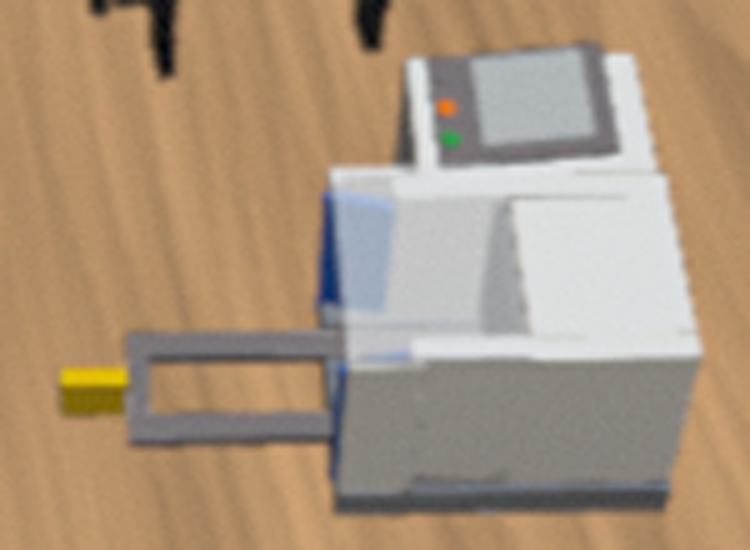

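The crops confirm the blue tray: four white caps, black grip and a lug pointing at the robot. From the caps, its pose is about (0.423, 0.328) with yaw 5.7°. In crop 2 the fork runs almost along world x, so I'll turn its corners and the housing corners into points.

```bash
python3 - <<'E'
from h import *
def w(p,z):
    p=(np.array(p,float)+.5)/5-.5+[270,170];return plane("side",p,z)[:,:2].round(4)
print("tines",w([(128,334),(338,332),(128,443),(332,438)],.03).tolist())
print("tabtop",w([(62,369),(126,369),(62,388),(128,388)],.038).tolist())
print("housing",w([(330,168),(665,175),(345,363),(702,355)],.124).tolist())
print("base",w([(335,510),(665,507)],0).tolist())
E
```

```text
tines [[0.5604, -0.0029], [0.6663, -0.0211], [0.548, -0.071], [0.6477, -0.0862]]
tabtop [[0.5226, -0.0255], [0.5542, -0.0313], [0.5206, -0.0374], [0.5531, -0.0434]]
housing [[0.6635, 0.0074], [0.8234, -0.027], [0.6422, -0.1128], [0.8049, -0.138]]
base [[0.6457, -0.1083], [0.8073, -0.136]]
```

Emit:
carry_out([
  [[-0.22,-0.587,0.687,0,0,-0.19,-1],[-0.22,-0.587,0.687,0,0,-0.19,-1],[-0.22,-0.587,0.687,0,0,-0.19,-1],[-0.22,-0.587,0.687,0,0,-0.19,-1],[-0.22,-0.587,0.687,0,0,-0.19,-1],[-0.22,-0.587,0.687,0,0,-0.19,-1],[-0.22,-0.587,0.687,0,0,-0.19,-1],[-0.22,-0.587,0.687,0,0,-0.19,-1],[-0.22,-0.587,0.687,0,0,-0.19,-1],[-0.22,-0.587,0.687,0,0,-0.19,-1]],
])

```text
time_s: 0.93
position: [0.5366, -0.0329, 0.1191]
tcp_rot: [[-0.932, 0.363, -0.001], [0.363, 0.932, 0.0], [0.001, -0.0, -1.0]]
force: [-0.6, 0.2, -0.8]
opening: 1.002
grasp_force: 0.0
```

```bash
cat >> h.py <<'E'
def pose():
    s=telemetry.read_state();return np.array(s["position"]),np.array(s["tcp_rot"]),s
def goto(p,ang):
    """units for a move to world p with tool x at heading ang (deg), tool down"""
    P,R,s=pose();a=np.radians(ang);G=np.array([[np.cos(a),np.sin(a),0],[np.sin(a),-np.cos(a),0],[0,0,-1]])
    d=R.T@(np.array(p)-P)/.15;r=cv2.Rodrigues(R.T@G)[0].ravel()*180/np.pi/360
    print("now",P.round(4),"head",np.degrees(np.arctan2(R[1,0],R[0,0])).round(2),"F",np.round(s["force"],1),"op",round(s["opening"],3),"t",round(s["time_s"],2))
    print("units",d.round(4),r.round(4))
def wray(px):
    c=camera_info("wrist");K=np.array(c["mtx"]);T=np.array(c["T_tool_cam"]);P,R,s=pose()
    v=(np.atleast_2d(px)-K[:2,2])/[K[0,0],K[1,1]];r=np.linalg.norm(v,axis=1,keepdims=True)
    d=np.c_[v/np.maximum(r,1e-9)*np.sin(r),np.cos(r)]
    return P+R@T[:3,3],d@T[:3,:3].T@R.T
def wplane(px,z):
    o,d=wray(px);return (o+d*((z-o[2])/d[:,2])[:,None])
E
python3 - <<'E'
from h import *
goto([.537,-.033,.12],170.3)
im=save("wrist","w1.png");c=camera_info("wrist");print(np.round(c["mtx"],1).tolist(),np.round(c["T_tool_cam"],3).tolist())
h=cv2.cvtColor(im,cv2.COLOR_RGB2HSV);m=cv2.inRange(h,(21,180,100),(33,255,255))
n,l,s,ct=cv2.connectedComponentsWithStats(m)
for i in range(1,n):
    if s[i][4]>80:print(ct[i].round(1),s[i],wplane(ct[i],.038).round(4))
E
```

```text
now [ 0.5366 -0.0329  0.1191] head 158.7 F [-0.6  0.2 -0.8] op 1.002 t 0.93
units [-0.0026  0.0005 -0.0058] [-0.     -0.0001 -0.0322]
[[325.2, 0.0, 272.4], [0.0, 325.2, 210.0], [0.0, 0.0, 1.0]] [[-0.0, -0.958, -0.288, 0.08], [1.0, -0.0, 0.001, 0.001], [-0.001, -0.288, 0.958, -0.162], [0.0, 0.0, 0.0, 1.0]]
```

View pics/w1.png

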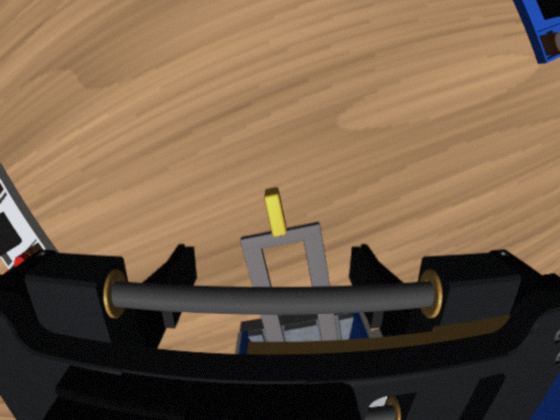

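The wrist view shows the yellow tab from (271,189) to (279,235) and the fork's front corners at (242,238) and (320,224). The mouth is just visible behind the fingers.

```bash
python3 - <<'E'
from h import *
im=cv2.imread("pics/w1.png");h=cv2.cvtColor(im,cv2.COLOR_BGR2HSV);m=cv2.inRange(h,(20,120,170),(35,255,255));m[:150]=0;m[260:]=0
n,l,s,ct=cv2.connectedComponentsWithStats(m)
for i in range(1,n):
    if s[i][4]>80:
        ys,xs=np.where(l==i);r=cv2.boxPoints(cv2.minAreaRect(np.c_[xs,ys].astype(np.float32)));print(ct[i],s[i],wplane(ct[i],.038).round(4));print(wplane(r,.038).round(4))
q=wplane([(242,238),(320,224),(272,338),(335,338)],.03);print(q.round(4))
E
```

```text
[274.75502742 215.20292505] [265 195  21  42 547] [[ 0.5357 -0.029   0.038 ]]
[[ 0.519  -0.0316  0.038 ]
 [ 0.5206 -0.0211  0.038 ]
 [ 0.5532 -0.0264  0.038 ]
 [ 0.5516 -0.0373  0.038 ]]
[[ 0.5467 -0.0623  0.03  ]
 [ 0.5587  0.0021  0.03  ]
 [ 0.6539 -0.0774  0.03  ]
 [ 0.6784 -0.0203  0.03  ]]
```

Emit:
carry_out([
  [[0.022,0.009,0.1,0,0,-0.032,-1],[0.022,0.009,0.3,0,0,-0.032,-1],[0.022,0.009,0.45,0,0,-0.032,-1],[0.022,0.009,0.6,0,0,-0.032,-1],[0.022,0.009,0.687,0,0,-0.032,-1],[0.022,0.009,0.687,0,0,-0.032,-1],[0.022,0.009,0.687,0,0,-0.032,1],[0.022,0.009,0.687,0,0,-0.032,1],[0.022,0.009,0.687,0,0,-0.032,1],[0.022,0.009,0.687,0,0,-0.032,1]],
])

```text
time_s: 1.82
position: [0.5352, -0.0307, 0.0176]
tcp_rot: [[-0.985, 0.175, 0.002], [0.175, 0.985, -0.001], [-0.002, -0.0, -1.0]]
force: [0.4, 0.4, 0.5]
opening: 0.781
grasp_force: 0.0
```

Emit:
carry_out([
  [[0,0,0,0,0,0,1],[0,0,0,0,0,0,1],[0,0,0,0,0,0,1],[0,0,0,0,0,0,1],[0,0,0,0,0,0,1],[0,0,0,0,0,0,1],[0,0,0,0,0,0,1],[0,0,0,0,0,0,1],[0,0,0,0,0,0,1],[0,0,0,0,0,0,1]],
])

```text
time_s: 2.65
position: [0.5344, -0.0301, 0.0164]
tcp_rot: [[-0.985, 0.174, 0.0], [0.174, 0.985, 0.0], [0.0, 0.0, -1.0]]
force: [0.8, 2.3, 0.2]
opening: 0.137
grasp_force: 30.0
```

Emit:
carry_out([
  [[0.04,0,0,0,0,0,1],[0.08,0,0,0,0,0,1],[0.12,0,0,0,0,0,1],[0.16,0,0,0,0,0,1],[0.2,0,0,0,0,0,1],[0.24,0,0,0,0,0,1],[0.28,0,0,0,0,0,1],[0.32,0,0,0,0,0,1],[0.36,0,0,0,0,0,1],[0.4,0,0,0,0,0,1]],
])

```text
time_s: 3.48
position: [0.4821, -0.0215, 0.0165]
tcp_rot: [[-0.985, 0.175, 0.014], [0.175, 0.985, -0.003], [-0.014, -0.001, -1.0]]
force: [11.3, 2.6, -10.7]
opening: 0.138
grasp_force: 30.0
```

Emit:
carry_out([
  [[0.015,0,0,0,0,0,1],[0.03,0,0,0,0,0,1],[0.045,0,0,0,0,0,1],[0.06,0,0,0,0,0,1],[0.075,0,0,0,0,0,1],[0.085,0,0,0,0,0,1],[0.085,0,0,0,0,0,1],[0.085,0,0,0,0,0,1],[0.085,0,0,0,0,0,1],[0.085,0,0,0,0,0,1]],
])

```text
time_s: 4.32
position: [0.471, -0.0196, 0.0165]
tcp_rot: [[-0.984, 0.175, 0.016], [0.175, 0.985, -0.004], [-0.017, -0.001, -1.0]]
force: [12.3, 2.4, -11.1]
opening: 0.134
grasp_force: 30.0
```

Emit:
carry_out([
  [[0.015,0,0,0,0,0,1],[0.03,0,0,0,0,0,1],[0.045,0,0,0,0,0,1],[0.06,0,0,0,0,0,1],[0.07,0,0,0,0,0,1],[0.07,0,0,0,0,0,1],[0.07,0,0,0,0,0,1],[0.07,0,0,0,0,0,1],[0.07,0,0,0,0,0,1],[0.07,0,0,0,0,0,1]],
])

```text
time_s: 5.15
position: [0.4707, -0.0197, 0.0168]
tcp_rot: [[-0.984, 0.176, 0.036], [0.176, 0.984, -0.009], [-0.037, -0.002, -0.999]]
force: [25.6, 7.8, -22.6]
opening: 0.136
grasp_force: 30.0
```

Emit:
carry_out([
  [[-0.06,0,0,0,0,0,1],[-0.09,0,0,0,0,0,1],[-0.09,0,0,0,0,0,-1],[-0.09,0,0,0,0,0,-1],[-0.09,0,0,0,0,0,-1],[-0.09,0,0,0,0,0,-1],[-0.09,0,0,0,0,0,-1],[-0.09,0,-0.2,0,0,0,-1],[-0.09,0,-0.5,0,0,0,-1],[-0.09,0,-0.85,0,0,0,-1]],
])

```text
time_s: 5.98
position: [0.4636, -0.0179, 0.1298]
tcp_rot: [[-0.984, 0.175, -0.005], [0.175, 0.984, 0.002], [0.006, 0.001, -1.0]]
force: [0.1, -0.4, -0.2]
opening: 0.661
grasp_force: 0.0
```

```bash
python3 - <<'E'
from h import *
im=save("wrist","w2.png")
h=cv2.cvtColor(im,cv2.COLOR_RGB2HSV);m=cv2.inRange(h,(20,120,170),(35,255,255));m[:100]=0;m[330:]=0
n,l,s,ct=cv2.connectedComponentsWithStats(m)
for i in range(1,n):
    if s[i][4]>80:
        ys,xs=np.where(l==i);r=cv2.boxPoints(cv2.minAreaRect(np.c_[xs,ys].astype(np.float32)));print(ct[i],s[i],wplane(ct[i],.038).round(4));print(wplane(r,.038).round(4))
goto([.42,.27,.15],185.7)
E
```

```text
[271.74807692 223.70769231] [265 205  14  39 520] [[ 0.4809 -0.0202  0.038 ]]
[[ 0.4636 -0.0228  0.038 ]
 [ 0.4655 -0.0122  0.038 ]
 [ 0.4994 -0.018   0.038 ]
 [ 0.4974 -0.0291  0.038 ]]
now [ 0.4685 -0.0189  0.1372] head 169.94 F [ 1.1 -0.4  4.1] op 0.702 t 6.03
units [ 0.6539  1.84   -0.0937] [-0.0004  0.0016 -0.0438]
```

View pics/w2.png

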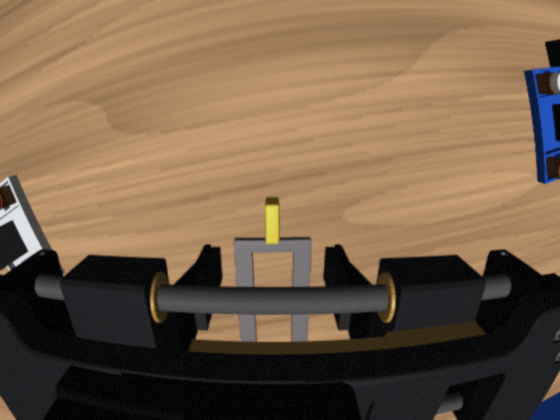

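Emit:
carry_out([
  [[0.05,0.15,0,0,0,0,-1],[0.1,0.3,0,0,0,0,-1],[0.15,0.5,0,0,0,0,-1],[0.2,0.65,0,0,0,0,-1],[0.25,0.8,0,0,0,0,-1],[0.3,1,0,0,0,0,-1],[0.3,1,0,0,0,0,-1],[0.3,1,0,0,0,0,-1],[0.3,1,0,0,0,0,-1],[0.3,1,0,0,0,0,-1]],
])

```text
time_s: 6.87
position: [0.4476, 0.1364, 0.1297]
tcp_rot: [[-0.984, 0.176, -0.0], [0.176, 0.984, -0.0], [0.0, -0.0, -1.0]]
force: [-0.3, -0.3, -0.3]
opening: 1.0
grasp_force: 0.0
```

Emit:
carry_out([
  [[0.05,0.15,0,0,0,0,-1],[0.1,0.3,0,0,0,0,-1],[0.15,0.5,0,0,0,0,-1],[0.2,0.65,0,0,0,-0.02,-1],[0.25,0.8,0,0,0,-0.0437,-1],[0.3,1,0,0,0,-0.0437,-1],[0.3,1,0,0,0,-0.0437,-1],[0.3,1,0,0,0,-0.0437,-1],[0.3,1,0,0,0,-0.0437,-1],[0.3,1,0,0,0,-0.0437,-1]],
])

```text
time_s: 7.7
position: [0.4297, 0.2913, 0.1296]
tcp_rot: [[-0.995, -0.096, -0.001], [-0.096, 0.995, -0.001], [0.001, -0.001, -1.0]]
force: [0.1, 0.2, -0.0]
opening: 0.999
grasp_force: 0.0
```

```bash
python3 - <<'E'
from h import *
goto([.423,.328,.08],185.7);goto([.423,.328,.028],185.7)
E
```

```text
now [0.4297 0.2913 0.1296] head -174.48 F [ 0.1  0.2 -0. ] op 0.999 t 7.7
units [0.0206 0.2479 0.3306] [-0.0001 -0.0002 -0.0005]
now [0.4297 0.2913 0.1296] head -174.48 F [ 0.1  0.2 -0. ] op 0.999 t 7.7
units [0.0203 0.2481 0.6772] [-0.0001 -0.0002 -0.0005]
```

Emit:
carry_out([
  [[0.02,0.15,0,0,0,0,-1],[0.02,0.248,0.05,0,0,0,-1],[0.02,0.248,0.2,0,0,0,-1],[0.02,0.248,0.35,0,0,0,-1],[0.02,0.248,0.5,0,0,0,-1],[0.02,0.248,0.6,0,0,0,-1],[0.02,0.248,0.677,0,0,0,-1],[0.02,0.248,0.677,0,0,0,-1],[0.02,0.248,0.677,0,0,0,1],[0.02,0.248,0.677,0,0,0,1]],
])

```text
time_s: 8.53
position: [0.4237, 0.3294, 0.0289]
tcp_rot: [[-0.995, -0.098, 0.001], [-0.098, 0.995, 0.001], [-0.001, 0.0, -1.0]]
force: [0.3, -0.1, -0.4]
opening: 0.919
grasp_force: 0.0
```

Emit:
carry_out([
  [[0,0,0,0,0,0,1],[0,0,0,0,0,0,1],[0,0,0,0,0,0,1],[0,0,0,0,0,0,1],[0,0,0,0,0,0,1],[0,0,0,0,0,0,1],[0,0,0,0,0,0,1],[0,0,0,0,0,0,1],[0,0,0,0,0,0,1],[0,0,0,0,0,0,1]],
])

```text
time_s: 9.37
position: [0.4229, 0.3296, 0.0282]
tcp_rot: [[-0.995, -0.099, -0.0], [-0.099, 0.995, -0.0], [0.0, -0.0, -1.0]]
force: [0.5, 0.4, -0.6]
opening: 0.174
grasp_force: 0.0
```

Emit:
carry_out([
  [[0,0,0,0,0,0,1],[0,0,0,0,0,0,1],[0,0,0,0,0,0,1],[0,0,0,0,0,0,1],[0,0,-0.03,0,0,0,1],[0,0,-0.08,0,0,0,1],[0,0,-0.16,0,0,0,1],[0,0,-0.26,0,0,0,1],[0,0,-0.36,0,0,0,1],[0,0,-0.45,0,0,0,1]],
])

```text
time_s: 10.2
position: [0.4228, 0.3298, 0.0969]
tcp_rot: [[-0.995, -0.098, 0.0], [-0.098, 0.995, 0.0], [-0.0, 0.0, -1.0]]
force: [-0.7, 0.1, -3.1]
opening: 0.115
grasp_force: 30.0
```

```bash
python3 - <<'E'
from h import *
d=np.array([.9857,-.1685]);n=np.array([.1685,.9857]);o=np.array([.6525,-.0507])
t=o-.085*d;print(t)
s=pose()[2];print(s["opening"],s["grasp_force"])
goto([*t,.1],170.3)
# level check: white caps from side
im=capture("side");cv2.imwrite("pics/s2.png",im[:,:,::-1])
h=cv2.cvtColor(im,cv2.COLOR_RGB2HSV);m=((h[:,:,1]<70)&(h[:,:,2]>140)).astype(np.uint8);m[:, :190]=0;m[:,290:]=0;m[:100]=0;m[185:]=0
N,l,st,c=cv2.connectedComponentsWithStats(m)
for i in range(1,N):
    if st[i][4]>15:print(c[i].round(1),st[i][4])
E
```

```text
[ 0.5687155 -0.0363775]
0.11460161332564223 29.992635059170425
now [0.4228 0.3298 0.0969] head -174.35 F [-0.7  0.1 -3.1] op 0.115 t 10.2
units [-0.7278 -2.5248 -0.0217] [0.0001 0.     0.0426]
[208.1 132.8] 46
[245.5 137.4] 30
[211.  143.5] 44
```

Emit:
carry_out([
  [[-0.015,-0.05,0,0,0,0.004,1],[-0.045,-0.15,0,0,0,0.01,1],[-0.075,-0.26,0,0,0,0.016,1],[-0.11,-0.38,0,0,0,0.022,1],[-0.15,-0.5,0,0,0,0.028,1],[-0.18,-0.62,0,0,0,0.034,1],[-0.21,-0.72,0,0,0,0.038,1],[-0.235,-0.8,0,0,0,0.041,1],[-0.25,-0.85,0,0,0,0.0426,1],[-0.25,-0.85,0,0,0,0.0426,1]],
])

```text
time_s: 11.08
position: [0.4734, 0.2049, 0.0953]
tcp_rot: [[-0.985, 0.171, -0.0], [0.171, 0.985, -0.0], [0.0, -0.0, -1.0]]
force: [0.6, -0.4, -1.8]
opening: 0.117
grasp_force: 30.0
```

```bash
python3 - <<'E'
from h import *
goto([.5687,-.0364,.1],170.3)
E
```

```text
now [0.4734 0.2049 0.0953] head 170.17 F [ 0.6 -0.4 -1.8] op 0.117 t 11.08
units [-0.9006 -1.4769 -0.0309] [-0.0001 -0.     -0.0004]
```

Emit:
carry_out([
  [[-0.025,-0.04,0,0,0,0,1],[-0.07,-0.12,0,0,0,0,1],[-0.13,-0.22,0,0,0,0,1],[-0.2,-0.33,-0.01,0,0,0,1],[-0.27,-0.44,-0.02,0,0,0,1],[-0.34,-0.56,-0.03,0,0,0,1],[-0.41,-0.66,-0.03,0,0,0,1],[-0.44,-0.72,-0.03,0,0,0,1],[-0.45,-0.74,-0.03,0,0,0,1],[-0.45,-0.74,-0.03,0,0,0,1]],
])

```text
time_s: 11.92
position: [0.5205, 0.0855, 0.1001]
tcp_rot: [[-0.986, 0.169, -0.001], [0.169, 0.986, 0.0], [0.001, 0.0, -1.0]]
force: [0.8, -0.0, -3.6]
opening: 0.107
grasp_force: 30.0
```

Emit:
carry_out([
  [[-0.025,-0.04,0,0,0,0,1],[-0.07,-0.12,0,0,0,0,1],[-0.13,-0.22,0,0,0,0,1],[-0.2,-0.33,0,0,0,0,1],[-0.27,-0.44,0,0,0,0,1],[-0.34,-0.56,0,0,0,0,1],[-0.41,-0.66,0,0,0,0,1],[-0.44,-0.72,0,0,0,0,1],[-0.45,-0.737,0,0,0,0,1],[-0.45,-0.737,0,0,0,0,1]],
])

```text
time_s: 12.75
position: [0.5685, -0.0353, 0.1001]
tcp_rot: [[-0.986, 0.169, -0.0], [0.169, 0.986, 0.0], [0.0, 0.0, -1.0]]
force: [-0.2, 0.6, -2.2]
opening: 0.115
grasp_force: 30.0
```

```bash
python3 - <<'E'
from h import *
goto([.5687,-.0364,.062],170.3)
a=save("scene","scene3.png");b=save("side","side3.png");w=save("wrist","w3.png")
A=cv2.resize(a[150:270,170:310],(420,360),interpolation=2);B=cv2.resize(b[160:280,250:383],(399,360),interpolation=2)
out=np.zeros((360,800,3),np.uint8);out[:,:399]=B;out[:,400:]=A[:,:400]
cv2.imwrite("pics/c3.png",out[:,:,::-1])
E
```

```text
now [ 0.5685 -0.0353  0.1001] head 170.26 F [-0.2  0.6 -2.2] op 0.115 t 12.75
units [-0.0028 -0.0073  0.2539] [ 0.     -0.0001 -0.0001]
```

View pics/c3.png

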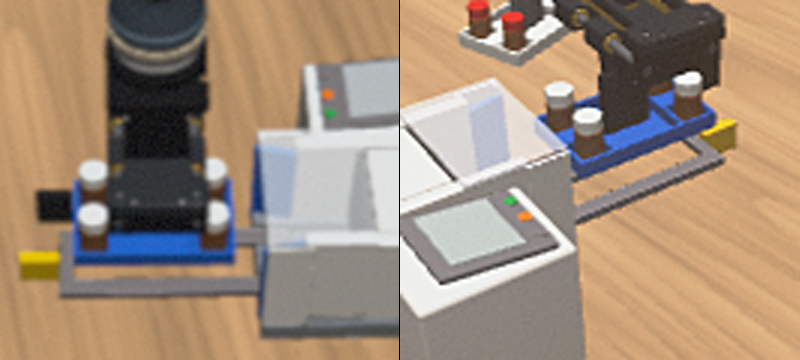

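The crop shows the tray level with its vials upright, above the pulled-out fork (tab at about (40,265) in the left half) and in front of the mouth. I'll lower it now.

Emit:
carry_out([
  [[-0.003,-0.007,0.05,0,0,0,1],[-0.003,-0.007,0.12,0,0,0,1],[-0.003,-0.007,0.18,0,0,0,1],[-0.003,-0.007,0.22,0,0,0,1],[-0.003,-0.007,0.24,0,0,0,1],[-0.003,-0.007,0.255,0,0,0,1],[-0.003,-0.007,0.265,0,0,0,1],[-0.003,-0.007,0.273,0,0,0,1],[-0.003,-0.007,0.28,0,0,0,1],[-0.003,-0.007,0.28,0,0,0,1]],
])

```text
time_s: 13.73
position: [0.569, -0.0359, 0.0583]
tcp_rot: [[-0.986, 0.168, 0.0], [0.168, 0.986, -0.0], [-0.0, -0.0, -1.0]]
force: [-0.9, 0.2, -2.9]
opening: 0.11
grasp_force: 30.0
```

Emit:
carry_out([
  [[0,0,0.004,0,0,0,1],[0,0,0.008,0,0,0,1],[0,0,0.01,0,0,0,1],[0,0,0.01,0,0,0,1],[0,0,0.01,0,0,0,1],[0,0,0.01,0,0,0,1],[0,0,0.01,0,0,0,1],[0,0,0.01,0,0,0,1],[0,0,0.01,0,0,0,1],[0,0,0.01,0,0,0,1]],
])

```text
time_s: 14.57
position: [0.5692, -0.0359, 0.0581]
tcp_rot: [[-0.986, 0.168, 0.001], [0.168, 0.986, -0.0], [-0.001, -0.0, -1.0]]
force: [-1.9, -0.3, 6.0]
opening: 0.112
grasp_force: 30.0
```

Emit:
carry_out([
  [[0,0,-0.005,0,0,0,-0.5],[0,0,-0.005,0,0,0,-0.5],[0,0,-0.005,0,0,0,-0.5],[0,0,-0.005,0,0,0,-0.5],[0,0,-0.005,0,0,0,-0.5],[0,0,-0.005,0,0,0,-0.5],[0,0,-0.005,0,0,0,-0.5],[0,0,-0.1,0,0,0,-0.5],[0,0,-0.3,0,0,0,-0.5],[0,0,-0.5,0,0,0,-0.5]],
])

```text
time_s: 15.4
position: [0.5676, -0.0356, 0.1312]
tcp_rot: [[-0.986, 0.168, -0.004], [0.168, 0.986, 0.001], [0.004, 0.0, -1.0]]
force: [1.1, 0.7, 0.3]
opening: 0.723
grasp_force: 0.0
```

Emit:
carry_out([
  [[0.1,0,-0.2,0,0,0,-0.5],[0.2,0,-0.2,0,0,0,-0.5],[0.2,0,-0.2,0,0,0,-0.5],[0.2,0,-0.2,0,0,0,-0.5],[0.2,0,-0.2,0,0,0,-0.5],[0.2,0,-0.2,0,0,0,-0.5],[0.2,0,-0.2,0,0,0,-0.5],[0.2,0,-0.2,0,0,0,-0.5],[0.2,0,-0.2,0,0,0,-0.5],[0.2,0,-0.2,0,0,0,-0.5]],
])

```text
time_s: 16.23
position: [0.5394, -0.0308, 0.1613]
tcp_rot: [[-0.986, 0.168, -0.001], [0.168, 0.986, 0.0], [0.001, 0.0, -1.0]]
force: [-0.2, -0.6, 0.6]
opening: 0.748
grasp_force: 0.0
```

```bash
python3 - <<'E'
from h import *
d=np.array([.9857,-.1685]);n=np.array([.1685,.9857]);o=np.array([.6525,-.0507])
goto([*(np.array([.569,-.0361])-.081*d),.05],170.3)
im=save("wrist","w4.png");h=cv2.cvtColor(im,cv2.COLOR_RGB2HSV);m=((h[:,:,1]<70)&(h[:,:,2]>140)).astype(np.uint8);m[330:]=0
N,l,st,c=cv2.connectedComponentsWithStats(m)
for i in range(1,N):
    if 60<st[i][4]<3000:
        p=wplane(c[i],.076)[0,:2];q=p-o;print(c[i].round(1),st[i][4],p.round(4),"dock",round(q@d,4),round(q@n,4))
E
```

```text
now [ 0.5394 -0.0308  0.1613] head 170.31 F [-0.2 -0.6  0.6] op 0.748 t 16.23
units [ 0.3388 -0.0013  0.7424] [ 0.     -0.0001  0.    ]
[ 27.7 167.8] 1832 [ 0.4545 -0.2498] dock -0.1616 -0.2296
[248.6 154.3] 401 [ 0.488  -0.0388] dock -0.1642 -0.016
[292.  154.3] 255 [ 0.4936 -0.0063] dock -0.1641 0.017
[242.9 192. ] 626 [ 0.5164 -0.0488] dock -0.1345 -0.021
[301.2 192. ] 636 [ 0.5241 -0.0037] dock -0.1345 0.0247
[556.1 260.1] 63 [0.6514 0.2893] dock -0.0584 0.335
[267.9 322.1] 196 [ 0.6409 -0.0508] dock -0.0114 -0.002
```

View pics/w4.png

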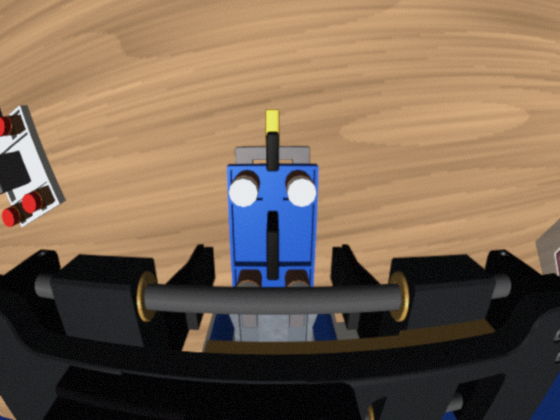

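The wrist view shows the tray straight on the ledge: front caps at (243,192) and (301,192), lug at (272,150) in line with the tab. That puts the tray origin at about reader x -86, y +1 mm. The hand is clear of it. Next is the lug grasp.

Emit:
carry_out([
  [[0.15,0.003,0,0,0,0,-0.5],[0.36,0.003,0,0,0,0,-0.5],[0.36,0.003,0.1,0,0,0,-0.5],[0.36,0.003,0.3,0,0,0,-0.5],[0.36,0.003,0.45,0,0,0,-0.5],[0.36,0.003,0.6,0,0,0,-0.5],[0.36,0.003,0.7,0,0,0,-0.5],[0.36,0.003,0.742,0,0,0,-0.5],[0.36,0.003,0.742,0,0,0,1],[0.36,0.003,0.742,0,0,0,1]],
])

```text
time_s: 17.12
position: [0.4864, -0.0213, 0.0506]
tcp_rot: [[-0.986, 0.168, 0.0], [0.168, 0.986, -0.0], [-0.0, 0.0, -1.0]]
force: [0.5, 0.6, 0.8]
opening: 0.669
grasp_force: 0.0
```

Emit:
carry_out([
  [[0,0,0,0,0,0,1],[0,0,0,0,0,0,1],[0,0,0,0,0,0,1],[0,0,0,0,0,0,1],[0,0,0,0,0,0,1],[0,0,0,0,0,0,1],[0,0,0,0,0,0,1],[0,0,0,0,0,0,1],[0,0,0,0,0,0,1],[0,0,0,0,0,0,1]],
])

```text
time_s: 17.95
position: [0.4862, -0.0213, 0.0505]
tcp_rot: [[-0.986, 0.168, 0.0], [0.168, 0.986, -0.0], [-0.0, -0.0, -1.0]]
force: [0.1, 0.0, 1.8]
opening: 0.115
grasp_force: 30.0
```

Emit:
carry_out([
  [[-0.03,0,0,0,0,0,1],[-0.08,0,0,0,0,0,1],[-0.13,0,0,0,0,0,1],[-0.18,0,0,0,0,0,1],[-0.23,0,0,0,0,0,1],[-0.28,0,0,0,0,0,1],[-0.32,0,0,0,0,0,1],[-0.36,0,0,0,0,0,1],[-0.38,0,0,0,0,0,1],[-0.38,0,0,0,0,0,1]],
])

```text
time_s: 18.78
position: [0.5437, -0.0311, 0.0505]
tcp_rot: [[-0.986, 0.168, 0.002], [0.168, 0.986, -0.0], [-0.002, -0.0, -1.0]]
force: [0.1, -0.6, 3.4]
opening: 0.112
grasp_force: 30.0
```

Emit:
carry_out([
  [[-0.03,0,0,0,0,0,1],[-0.06,0,0,0,0,0,1],[-0.09,0,0,0,0,0,1],[-0.12,0,0,0,0,0,1],[-0.15,0,0,0,0,0,1],[-0.18,0,0,0,0,0,1],[-0.21,0,0,0,0,0,1],[-0.23,0,0,0,0,0,1],[-0.24,0,0,0,0,0,1],[-0.24,0,0,0,0,0,1]],
])

```text
time_s: 19.62
position: [0.5779, -0.0369, 0.0505]
tcp_rot: [[-0.986, 0.168, -0.0], [0.168, 0.986, 0.0], [0.0, 0.0, -1.0]]
force: [-2.7, 0.4, 5.1]
opening: 0.114
grasp_force: 30.0
```

Emit:
carry_out([
  [[-0.01,0,0,0,0,0,1],[-0.02,0,0,0,0,0,1],[-0.03,0,0,0,0,0,1],[-0.04,0,0,0,0,0,1],[-0.05,0,0,0,0,0,1],[-0.06,0,0,0,0,0,1],[-0.06,0,0,0,0,0,1],[-0.06,0,0,0,0,0,1],[-0.06,0,0,0,0,0,1],[-0.06,0,0,0,0,0,1]],
])

```text
time_s: 20.45
position: [0.5853, -0.0381, 0.0505]
tcp_rot: [[-0.986, 0.168, -0.003], [0.168, 0.986, 0.001], [0.003, 0.0, -1.0]]
force: [-4.6, 0.9, 6.9]
opening: 0.113
grasp_force: 30.0
```

Emit:
carry_out([
  [[-0.01,0,0,0,0,0,1],[-0.02,0,0,0,0,0,1],[-0.03,0,0,0,0,0,1],[-0.04,0,0,0,0,0,1],[-0.04,0,0,0,0,0,1],[-0.04,0,0,0,0,0,1],[-0.04,0,0,0,0,0,1],[-0.04,0,0,0,0,0,1],[-0.04,0,0,0,0,0,1],[-0.04,0,0,0,0,0,1]],
])

```text
time_s: 21.28
position: [0.5854, -0.0381, 0.0504]
tcp_rot: [[-0.986, 0.167, -0.015], [0.167, 0.986, 0.003], [0.016, -0.0, -1.0]]
force: [-13.2, 0.7, 15.0]
opening: 0.114
grasp_force: 30.0
```

Emit:
carry_out([
  [[0.03,0,0,0,0,0,1],[0.03,0,0,0,0,0,1],[0.03,0,0,0,0,0,-0.3],[0.03,0,0,0,0,0,-0.3],[0.03,0,0,0,0,0,-0.3],[0.03,0,0,0,0,0,-0.3],[0.03,0,0,0,0,0,-0.3],[0.03,0,-0.2,0,0,0,-0.3],[0.06,0,-0.4,0,0,0,-0.3],[0.2,0,-0.6,0,0,0,-0.3]],
])

```text
time_s: 22.12
position: [0.5666, -0.0355, 0.1412]
tcp_rot: [[-0.986, 0.169, 0.005], [0.169, 0.986, -0.001], [-0.005, -0.0, -1.0]]
force: [0.9, 0.6, -0.5]
opening: 0.611
grasp_force: 0.0
```

Emit:
carry_out([
  [[0.05,0,0,0,0,0,-0.3],[0.1,0,0,0,0,0,-0.3],[0.15,0,0,0,0,0,-0.3],[0.15,0,0,0,0,0,-0.3],[0.15,0,0,0,0,0,-0.3],[0.15,0,0,0,0,0,-0.3],[0.15,0,0,0,0,0,-0.3],[0.15,0,0,0,0,0,-0.3],[0.15,0,0,0,0,0,-0.3],[0.15,0,0,0,0,0,-0.3]],
])

```text
time_s: 22.95
position: [0.541, -0.0307, 0.1402]
tcp_rot: [[-0.986, 0.168, -0.0], [0.168, 0.986, 0.0], [0.0, 0.0, -1.0]]
force: [-0.8, 1.1, -0.5]
opening: 0.649
grasp_force: 0.0
```

```bash
python3 - <<'E'
from h import *
d=np.array([.9857,-.1685]);n=np.array([.1685,.9857]);o=np.array([.6525,-.0507])
goto([*(o-.185*d),.017],170.3)
w=save("wrist","w5.png");h=cv2.cvtColor(w,cv2.COLOR_RGB2HSV);m=cv2.inRange(h,(20,120,170),(35,255,255));m[330:]=0
N,l,st,c=cv2.connectedComponentsWithStats(m)
for i in range(1,N):
    if st[i][4]>80:
        q=wplane(c[i],.038)[0,:2]-o;print("tab",c[i],st[i][4],"dock",q@d,q@n)
a=save("scene","scene5.png");b=save("side","side5.png")
A=cv2.resize(a[150:270,170:310],(420,360),interpolation=2);B=cv2.resize(b[160:280,270:403],(399,360),interpolation=2)
out=np.zeros((360,800,3),np.uint8);out[:,:399]=B;out[:,400:]=A[:,:400]
cv2.imwrite("pics/c5.png",out[:,:,::-1])
h=cv2.cvtColor(b,cv2.COLOR_RGB2HSV)
E
```

```text
now [ 0.541  -0.0307  0.1402] head 170.31 F [-0.8  1.1 -0.5] op 0.649 t 22.95
units [ 0.4783 -0.0063  0.8215] [ 0. -0.  0.]
tab [271.03858521 127.20900322] 622 dock -0.18255132193767876 0.001436401090238161
```

View pics/c5.png

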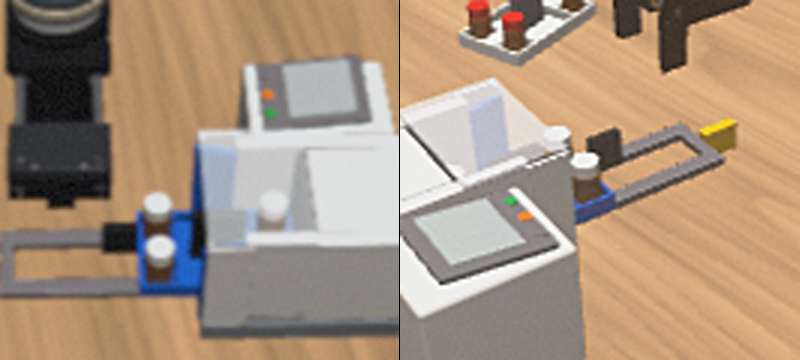

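The crop shows the tray in the bay, level, vials standing, with the lug outside. The wrist camera puts the ledge tab at -182.5 mm, so the ledge is still fully out. I'll check the tray's depth from the caps.

```bash
python3 - <<'E'
from h import *
d=np.array([.9857,-.1685]);n=np.array([.1685,.9857]);o=np.array([.6525,-.0507])
for nm,f,roi in(("side","side5.png",(312,222,332,250)),("wrist","w5.png",(200,180,350,290)),):
    im=cv2.imread("pics/"+f);h=cv2.cvtColor(im,cv2.COLOR_BGR2HSV);m=((h[:,:,1]<60)&(h[:,:,2]>150)).astype(np.uint8)
    k=np.zeros_like(m);x0,y0,x1,y1=roi;k[y0:y1,x0:x1]=m[y0:y1,x0:x1]
    N,l,st,c=cv2.connectedComponentsWithStats(k)
    for i in range(1,N):
        if st[i][4]>20:
            p=(plane(nm,c[i],.072) if nm=="side" else wplane(c[i],.076))[0,:2]-o;print(nm,c[i].round(1),st[i][4],(p@d).round(4),(p@n).round(4))
E
```

```text
side [322.1 227.5] 60 -0.0318 0.0253
side [323.  242.2] 63 -0.0318 -0.0215
wrist [236.2 187.7] 73 -0.1412 -0.0234
```

Tray origin is at reader x ≈ +16, y ≈ +2 mm, so it is home. Next I'll grip the tab and push the ledge in.

Emit:
carry_out([
  [[0.2,0.002,0,0,0,0,-0.3],[0.4,0.002,0,0,0,0,-0.3],[0.478,0.002,0.1,0,0,0,-0.3],[0.478,0.002,0.3,0,0,0,-0.3],[0.478,0.002,0.5,0,0,0,-0.3],[0.478,0.002,0.7,0,0,0,-0.3],[0.478,0.002,0.822,0,0,0,-0.3],[0.478,0.002,0.822,0,0,0,-0.3],[0.478,0.002,0.822,0,0,0,1],[0.478,0.002,0.822,0,0,0,1]],
])

```text
time_s: 23.93
position: [0.4709, -0.0184, 0.0179]
tcp_rot: [[-0.986, 0.168, 0.001], [0.168, 0.986, -0.0], [-0.001, -0.0, -1.0]]
force: [0.1, 0.0, 1.0]
opening: 0.568
grasp_force: 0.0
```

Emit:
carry_out([
  [[0,0,0,0,0,0,1],[0,0,0,0,0,0,1],[0,0,0,0,0,0,1],[0,0,0,0,0,0,1],[0,0,0,0,0,0,1],[0,0,0,0,0,0,1],[0,0,0,0,0,0,1],[0,0,0,0,0,0,1],[0,0,0,0,0,0,1],[0,0,0,0,0,0,1]],
])

```text
time_s: 24.77
position: [0.4703, -0.0194, 0.0175]
tcp_rot: [[-0.986, 0.167, 0.0], [0.167, 0.986, -0.001], [-0.0, -0.001, -1.0]]
force: [-2.1, -5.6, 3.3]
opening: 0.134
grasp_force: 30.0
```

Emit:
carry_out([
  [[-0.03,0,0,0,0,0,1],[-0.07,0,0,0,0,0,1],[-0.11,0,0,0,0,0,1],[-0.15,0,0,0,0,0,1],[-0.19,0,0,0,0,0,1],[-0.23,0,0,0,0,0,1],[-0.27,0,0,0,0,0,1],[-0.31,0,0,0,0,0,1],[-0.35,0,0,0,0,0,1],[-0.38,0,0,0,0,0,1]],
])

```text
time_s: 25.6
position: [0.5194, -0.0275, 0.0174]
tcp_rot: [[-0.986, 0.166, -0.015], [0.166, 0.986, 0.001], [0.015, -0.001, -1.0]]
force: [-11.2, -5.0, 13.9]
opening: 0.137
grasp_force: 30.0
```

Emit:
carry_out([
  [[-0.02,0,0,0,0,0,1],[-0.04,0,0,0,0,0,1],[-0.06,0,0,0,0,0,1],[-0.08,0,0,0,0,0,1],[-0.1,0,0,0,0,0,1],[-0.12,0,0,0,0,0,1],[-0.14,0,0,0,0,0,1],[-0.15,0,0,0,0,0,1],[-0.16,0,0,0,0,0,1],[-0.16,0,0,0,0,0,1]],
])

```text
time_s: 26.43
position: [0.5435, -0.0315, 0.0174]
tcp_rot: [[-0.986, 0.166, -0.014], [0.166, 0.986, 0.001], [0.014, -0.001, -1.0]]
force: [-11.7, -4.2, 12.2]
opening: 0.138
grasp_force: 30.0
```

Emit:
carry_out([
  [[-0.01,0,0,0,0,0,1],[-0.02,0,0,0,0,0,1],[-0.03,0,0,0,0,0,1],[-0.04,0,0,0,0,0,1],[-0.05,0,0,0,0,0,1],[-0.05,0,0,0,0,0,1],[-0.05,0,0,0,0,0,1],[-0.05,0,0,0,0,0,1],[-0.05,0,0,0,0,0,1],[-0.05,0,0,0,0,0,1]],
])

```text
time_s: 27.27
position: [0.5492, -0.0325, 0.0174]
tcp_rot: [[-0.986, 0.166, -0.017], [0.166, 0.986, 0.002], [0.017, -0.001, -1.0]]
force: [-13.2, -3.8, 14.6]
opening: 0.13
grasp_force: 30.0
```

Emit:
carry_out([
  [[-0.01,0,0,0,0,0,1],[-0.02,0,0,0,0,0,1],[-0.03,0,0,0,0,0,1],[-0.03,0,0,0,0,0,1],[-0.03,0,0,0,0,0,1],[-0.03,0,0,0,0,0,1],[-0.03,0,0,0,0,0,1],[-0.03,0,0,0,0,0,1],[-0.03,0,0,0,0,0,1],[-0.03,0,0,0,0,0,1]],
])

```text
time_s: 28.1
position: [0.5493, -0.0325, 0.0172]
tcp_rot: [[-0.986, 0.165, -0.026], [0.165, 0.986, 0.003], [0.026, -0.001, -1.0]]
force: [-20.1, -3.8, 19.6]
opening: 0.135
grasp_force: 30.0
```

Emit:
carry_out([
  [[0.04,0,0,0,0,0,1],[0.06,0,0,0,0,0,1],[0.06,0,0,0,0,0,-0.3],[0.06,0,0,0,0,0,-0.3],[0.06,0,0,0,0,0,-0.3],[0.06,0,0,0,0,0,-0.3],[0.06,0,0,0,0,0,-0.3],[0.06,0,-0.15,0,0,0,-0.3],[0.06,0,-0.35,0,0,0,-0.3],[0.06,0,-0.6,0,0,0,-0.3]],
])

```text
time_s: 28.93
position: [0.5516, -0.0319, 0.1061]
tcp_rot: [[-0.986, 0.168, -0.005], [0.168, 0.986, 0.002], [0.005, 0.001, -1.0]]
force: [0.8, -0.5, 0.6]
opening: 0.616
grasp_force: 0.0
```

Emit:
carry_out([
  [[0.1,0,-0.3,0,0,0,-0.3],[0.2,0,-0.4,0,0,0,-0.3],[0.2,0,-0.4,0,0,0,-0.3],[0.2,0,-0.4,0,0,0,-0.3],[0.2,0,-0.4,0,0,0,-0.3],[0.2,0,-0.4,0,0,0,-0.3],[0.2,0,-0.4,0,0,0,-0.3],[0.2,0,-0.4,0,0,0,-0.3],[0.2,0,-0.4,0,0,0,-0.3],[0.2,0,-0.4,0,0,0,-0.3]],
])

```text
time_s: 29.77
position: [0.5234, -0.0273, 0.1665]
tcp_rot: [[-0.986, 0.168, -0.001], [0.168, 0.986, 0.0], [0.001, 0.0, -1.0]]
force: [0.7, -0.7, -0.2]
opening: 0.649
grasp_force: 0.0
```

```bash
python3 - <<'E'
from h import *
d=np.array([.9857,-.1685]);n=np.array([.1685,.9857]);o=np.array([.6525,-.0507])
P,R,s=pose();print(P,s["force"])
w=save("wrist","w6.png");h=cv2.cvtColor(w,cv2.COLOR_RGB2HSV);m=cv2.inRange(h,(20,120,170),(35,255,255));m[330:]=0
N,l,st,c=cv2.connectedComponentsWithStats(m)
for i in range(1,N):
    if st[i][4]>80:
        q=wplane(c[i],.038)[0,:2]-o;print("tab",c[i],st[i][4],"dock",q@d,q@n)
b=save("side","side6.png");h=cv2.cvtColor(b,cv2.COLOR_RGB2HSV);m=((h[:,:,1]<60)&(h[:,:,2]>150)).astype(np.uint8)
k=np.zeros_like(m);k[222:250,312:332]=m[222:250,312:332];N,l,st,c=cv2.connectedComponentsWithStats(k)
for i in range(1,N):
    if st[i][4]>20:p=plane("side",c[i],.072)[0,:2]-o;print(c[i].round(1),st[i][4],(p@d).round(4),(p@n).round(4))
cv2.imwrite("pics/c6.png",cv2.resize(b[160:280,270:430],(800,600),interpolation=2)[:,:,::-1])
E
```

```text
[ 0.52339674 -0.02733321  0.16646121] [ 0.68262908 -0.70019972 -0.23764065]
tab [271.31540342 230.0195599 ] 409 dock -0.1032238084898758 0.0018753912417779801
[322.3 227.6] 60 -0.0314 0.0248
[323.  242.3] 61 -0.0317 -0.0219
```

View pics/c6.png

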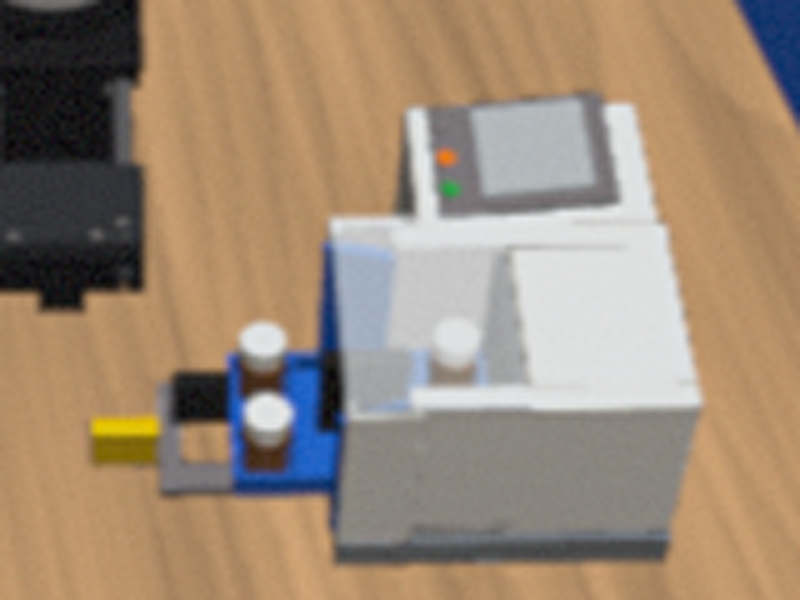

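The picture shows the ledge fully in (tab at reader x -103 mm), the tray still home with its caps unmoved and its vials upright, and the hand clear. I'm handing the job in.

```bash
python3 -c "
from h import *
print(job.hand_in())"
```

```text
the job is handed in; nothing more can be done
None
```

I handed the job in at about 30 s of the 72 s allowed: the cameras put the blue tray home in the reader (x ≈ +16 mm, y ≈ +2 mm), the vials I could see upright and the ledge in to within about 1 mm, but the hand-in gave no verdict.

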